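Set the weight tweezers to the marked gap around a balanced check weight

TASK

Stand the small brass check weight upright on the domed black rest of the tweezer stand so that it balances there by itself. Then squeeze the sprung tweezers by their blue finger pads until both downturned tips stand over the green stripes, one each side of the weight, without the tweezers ever touching the weight, and finish while still holding that gap steady, fingers on the pads. Leave the beaker and the dish where they are.

Things in the scene. Friction and masses are not known exactly. Their poses are not given: they have to be found in the camera images.
- tweezer_stand: Fixed grey stand, base 220 x 110 x 12 mm; origin at the underside. Its +x runs along the level tweezers from the tips to the clamp post (x = 86 mm, 92 high), +y to the left blade. White platform, 64 x 100 mm, top at 34 mm, centred at (-78, 0), with two green stripes 8 mm wide in y, 40 long in x, centred at y = +20 and -20, the domed rest between them. Blades open in y, 70 mm above the worktop
- dome_top (a point): Top of the domed black rest (13 mm radius, spherical top of radius 32), 46.5 mm above the worktop, midway between the stripes at (-78, 0) mm of the stand. The relaxed tips stand at (-75, +40) and (-75, -40) mm, so a hand that closes along the stand's x has most room to set the weight down
- weight_mid (a point): Centre, half-way up, of the loose brass check weight: upright cylinder 18 mm across, 30 mm high, 60 g (varies), with a groove 19 to 22 mm above its foot; z up its axis. It starts upright on the worktop, to the left or right of the stand
- pad_left (a point): Centre of the blue finger pad on the left (+y) blade: upright cylinder 12 mm across, 18 high, 70 mm above the worktop; relaxed at (-15, +23) mm of the stand. Both pads together measure 58 mm over their outsides when relaxed and 34 mm when the tips are over the middle of the stripes (30 to 39 mm over their width)
- pad_right (a point): The same on the right (-y) blade, relaxed at (-15, -23) mm of the stand
- tip_left (a point): Lower end of the left blade's downturned tip (a pin 3 mm thick), 42 mm above the worktop, 8 mm above the platform; relaxed 40 mm from the stand's middle line, over the middle of its stripe 20 mm from it
- tip_right (a point): The same on the right blade
- blade_left (a joint): Angle of the left blade (rad) about its hinge at (75, +6) mm of the stand: 0 relaxed, grows as squeezed inward; its tip is over the green stripe from 0.106 to 0.158, the middle at 0.132. A spring opens it: 1.3 N at the pad at first, 7 N at mid stripe. The blades move independently, so centre the squeeze between the pads
- blade_right (a joint): The same for the right blade, hinge at (75, -6) mm
- beaker: Clear beaker, 52 mm across, 66 mm high, on the worktop on the other side of the stand from the weight; origin at the underside; leave alone
- dish: Covered shallow dish, 89 mm across, 16 mm high, on the right of the worktop; origin at the underside; leave alone

How it is judged (in metres and radians):
On the way:
1. the weight balances upright on the dome by itself, no finger touching it (distance between weight_mid and dome_top below 0.019 m and angle between weight_mid's own z axis and vertical below 0.3 rad and contact force between check_weight and dome_rest above 0.2 N and contact force between the fingers and check_weight below 0.05 N and linear speed of check_weight below 0.05 m/s), for 0.3 s.
At the end, for the whole second after the job is handed in: The weight stands by itself on the dome (its centre within 19 mm of the dome's top, leaning less than 0.3 rad, no finger on it) while the fingers hold the tweezers squeezed with more than 1 N, each tip over its green stripe (16 to 24 mm from the stand's middle line) and still (under 0.1 rad/s) (distance between weight_mid and dome_top below 0.019 m and angle between weight_mid's own z axis and vertical below 0.3 rad and contact force between check_weight and dome_rest above 0.2 N and contact force between the fingers and check_weight below 0.05 N and y of tip_left in the frame of tweezer_stand between 0.016 and 0.024 m and y of tip_right in the frame of tweezer_stand between -0.024 and -0.016 m and velocity of joint blade_left between -0.1 and 0.1 rad/s and velocity of joint blade_right between -0.1 and 0.1 rad/s and contact force between the fingers and tweezer_stand above 1 N); the arm keeps its last pose, push and grip.
It fails at once if the tweezers or the platform touch the weight (contact force between tweezer_stand and check_weight above 0.3 N).
It fails at once if the beaker is shifted more than 15 mm (distance of beaker from where it was at the start of the episode above 0.015 m).
It fails at once if the dish is shifted more than 15 mm (distance of dish from where it was at the start of the episode above 0.015 m).
It also fails if it takes over 58 s, if anything falls off the work surface, if the arm or the gripper's body presses on something with over 40 N, if the wrist force passes 120 N, or if a joint passes its speed limit or range.

ROBOT

A 6-joint arm with a two-finger parallel gripper is mounted at the origin on a cart in front of the work surface, level with it; the furniture and walls round the work are solid. World frame = base frame: x ahead of the robot, y to its left, z up, the work surface at z = 0. Lengths are in mm, angles in rad, forces in N, time in s.
With the tool pointing down it reaches from about 275 to 750 mm from the base axis. Payload 10.2 kg.
Tool frame: the origin (TCP) lies midway between the tips of the shut fingers; the grasp point (between the pads) lies 19 mm behind it; y points along the fingers, z is the direction in which the jaws open and shut, and the axes are right-handed (so a half turn about y gives the same grasp; the last joint's range is limited). The gripper opens to 85 mm and grips with 20 to 120 N. Pads are 22 mm wide; open, the fingers measure 114 mm over their backs; the gripper's body (76 mm by 85 mm) begins 54 mm behind the grasp point. The pads swing forward as they close: fully open they stand 13 mm farther back than shut.
Start: joints at [-1.563, 0.313, 1.498, -0, 1.331, -0.223], TCP at [120.083, -511.088, 231.294] pointing down, gripper open.
Joint ranges: [-2.94, 2.94], [-0.97, 2.17], [0.19, 2.56], [-1.23, 4.37], [0.02, 3.11], [-2.88, 2.88]. Speed limits (rad/s): [2.39, 2.39, 3.01, 3.14, 3.14, 3.14].

INTERFACE

Orientations are given as a unit quaternion [w, x, y, z].
In Python, from rig import ctrl gives the robot as it stands.
- The arm moves only by the shell command python3 -m inch 'ROWS' [OPENING] [FORCE]. ROWS is JSON, one flat list of numbers, 6 for each row, row after row: the shift along the tool's x, y, z in cm, then the turn, a rotation vector about the tool's x, y, z in rad. A call has 1 to 8 rows; each row is the pose to reach, as a shift and turn from the pose commanded when the call began, along the tool's axes at that moment; what a row does not reach only later rows make up. A row lasts 1/12 s, in which the tool goes at most 41.7 mm and 7.16 degrees, less where a joint would pass 70% of its speed; a pose out of reach is approached as far as the arm can. A call with a gripper value outside its range is refused whole. OPENING is the gripper command: -1 is fully open, 1 is shut, values between are in proportion, set as the call begins (- or left out, the last holds). The fingers move at their own pace and stop on an object; FORCE is the grip in N (left out, the last holds). Time passes only in rows, so rows that repeat a pose let the fingers close. It gives the time, the measured TCP pose, the force and the opening at its end, in the units of the state.
- ctrl.sense(): the state, without advancing time (a new reading comes with each control period).
- ctrl.capture(name): name is "side" or "top"; returns the picture (480x640x3 uint8, red, green, blue); there is no depth.
- ctrl.get_calibration(name): a dict with "fx", "fy", "cx", "cy" (pixels), "world_to_cam" (4x4, takes a point from world to camera coordinates). Camera axes: x right, y down, z forward; pixel columns grow to the right and rows downward; lengths in mm; the calibration is good to about 2 mm. A picture is of the moment at which its call begins. get_calibration takes no time and is no camera call.
- ctrl.finish_job(): hands the job in, once; it reports no verdict.
Trained networks look in the newest picture that a camera, given by its name, has taken for a name from the list of things; names that differ only in an ending like _2 or _b are one class to them, and where a whole thing is asked for, a point or a joint stands for the part that bears it (a point fixed in the world has none). Each returns a list of dicts, best first, with "score" (0 to 1); they miss things now and then, are a little off and sometimes report something else, mostly with a low value. They report only what shows in the picture. A call takes as long as a camera call.
- ctrl.search_frame(thing, camera): "uv" ([column, row] in pixels, amid what is visible of it).
The state is a dict: "time_s": time; "joints": joint angles; "dq": joint speeds; "tau": joint torques, N m; "eef_pos": TCP position; "ee_rot": TCP orientation; "force": force on the tool from outside, world axes, zero at the start; "wrist_torque": the same for the moment, N m; "grip_width": opening from 0.0 (shut) to 1.0 (fully open).
Only numpy, scipy, OpenCV 4.12 (cv2) and the standard library are available. Lean on these libraries where they do the work, as an engineer would, in place of code of your own. Each camera call takes 0.05 s, during which the arm holds its last target.

## Working session

There is one attempt and no reset: what is moved stays moved. The work goes in short steps, Python scripts to look and compute and a shell command to move; the robot and the scene stay as the last step left them, time stands still between calls to the robot, and variables do not carry over. Pictures are saved under pics/ and viewed, and the job is handed in when it is done.

```bash
ls; mkdir -p pics; python3 - <<'E'
from rig import ctrl
import cv2,numpy as np
s=ctrl.sense();print(s)
for c in("top","side"):
    im=ctrl.capture(c);cv2.imwrite(f"pics/{c}0.png",im[:,:,::-1])
    k=ctrl.get_calibration(c);print(c,k['fx'],k['fy'],k['cx'],k['cy'],np.round(k['world_to_cam'],4).tolist())
    for t in["dome_top","weight_mid","pad_left","pad_right","tip_left","tip_right","beaker","dish","tweezer_stand"]:
        print(t,[(np.round(d['uv'],1).tolist(),round(d['score'],2)) for d in ctrl.search_frame(t,c)][:3])
E
```

```text
pics
{'time_s': 0.0, 'joints': array([-1.56341855e+00,  3.13497766e-01,  1.49845706e+00,  1.31826986e-05,
        1.33100078e+00, -2.23402706e-01]), 'dq': array([ 0.00077391, -0.00081132,  0.00047481, -0.00027016,  0.00037974,
       -0.00140754]), 'tau': array([ 5.98526221e-04, -4.12265182e+01, -2.59742814e+01, -1.76987924e-04,
        4.05050538e-03,  1.50976166e-05]), 'eef_pos': array([ 120.07517618, -510.81430795,  230.70311825]), 'ee_rot': array([ 0.0814676 , -0.0813547 ,  0.70288302, -0.70192586]), 'force': array([ 0.47685667, -0.92958098,  0.2612745 ]), 'wrist_torque': array([ 0.02555724,  0.06069489, -0.01883103]), 'grip_width': 1.0049740492474946}
top 600.2613116062557 600.2613116062557 328.2690946346069 242.09873727693255 [[-0.0009, -1.0, -0.0012, -96.2494], [-0.9926, 0.001, -0.1213, 545.6297], [0.1213, 0.0011, -0.9926, 1439.9367], [0.0, 0.0, 0.0, 1.0]]
dome_top [([335.8, 268.9], 0.52)]
weight_mid [([208.6, 263.1], 0.5)]
pad_left [([345.0, 236.1], 0.64)]
pad_right []
tip_left [([354.3, 253.4], 0.41)]
tip_right [([358.1, 246.6], 0.52), ([340.9, 246.7], 0.36)]
beaker [([446.2, 265.7], 0.61)]
dish []
tweezer_stand [([346.0, 243.4], 0.89)]
side 533.7967934759043 533.7967934759043 312.19394102811754 241.83197029652405 [[-0.9921, -0.1241, -0.019, 490.654], [-0.0448, 0.4914, -0.8698, 132.1937], [0.1173, -0.8621, -0.4931, 1254.7988], [0.0, 0.0, 0.0, 1.0]]
dome_top [([327.4, 247.1], 0.57)]
weight_mid []
pad_left [([299.7, 237.5], 0.74)]
pad_right [([329.1, 191.8], 0.71), ([297.4, 226.6], 0.62)]
tip_left [([282.3, 233.3], 0.58)]
tip_right [([304.8, 228.0], 0.6)]
beaker [([331.6, 201.3], 0.97)]
dish [([325.3, 194.6], 0.47)]
tweezer_stand [([301.3, 247.6], 0.67)]
```

View pics/top0.png

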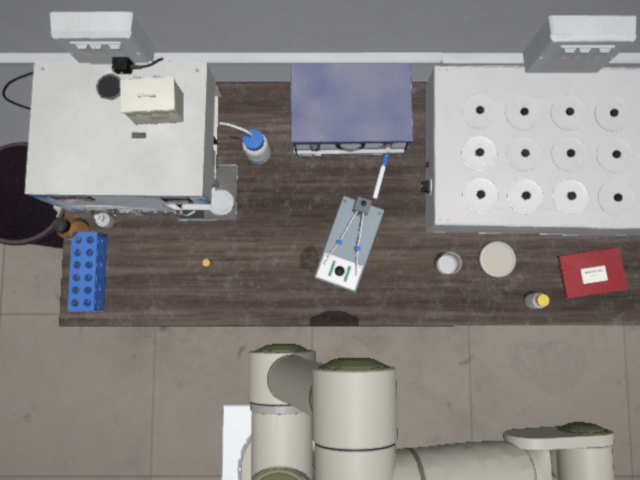

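View pics/side0.png

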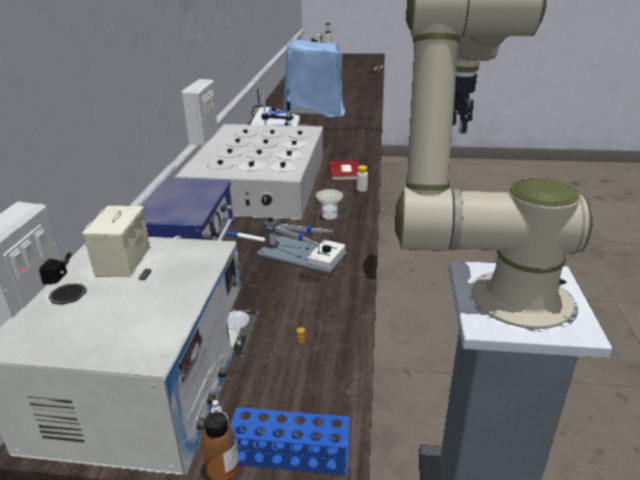

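Top: stand with post at about (363,205), dome at (339,271), weight at (206,263), beaker at (448,263) and dish at (497,259). In the side view the weight is at (301,335). I'll zoom in to measure them.

```bash
python3 - <<'E'
import cv2
a=cv2.imread('pics/top0.png');b=cv2.imread('pics/side0.png')
cv2.imwrite('pics/z1.png',cv2.resize(a[190:300,305:395],None,fx=5.4,fy=5.4,interpolation=cv2.INTER_CUBIC))
cv2.imwrite('pics/z2.png',cv2.resize(b[210:280,250:355],None,fx=7.5,fy=7.5,interpolation=cv2.INTER_CUBIC))
w=cv2.resize(a[248:278,191:221],None,fx=13,fy=13,interpolation=cv2.INTER_CUBIC)
v=cv2.resize(b[320:350,286:316],None,fx=13,fy=13,interpolation=cv2.INTER_CUBIC)
cv2.imwrite('pics/z3.png',cv2.hconcat([w,v]))
E
```

```text
(no output)
```

View pics/z1.png

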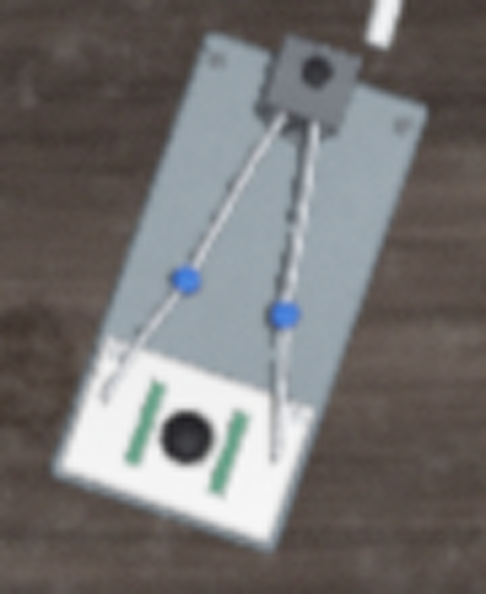

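View pics/z2.png

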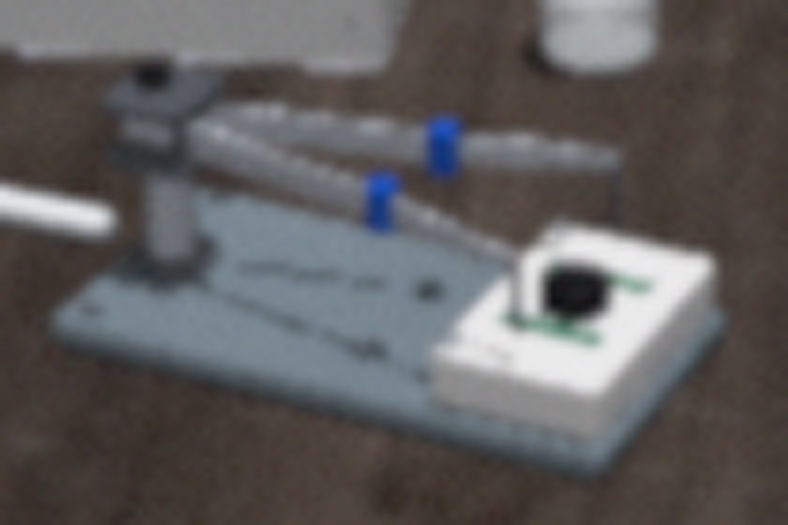

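View pics/z3.png

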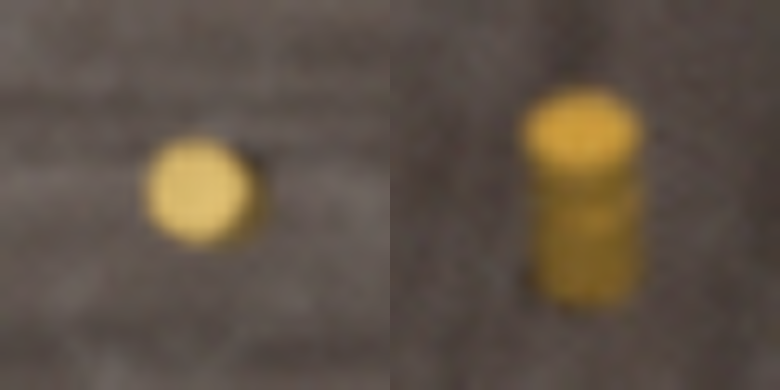

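```bash
cat > h.py <<'E'
from rig import ctrl
import cv2,numpy as np
from scipy.optimize import least_squares
from scipy.spatial.transform import Rotation as R
def proj(c,P):
    k=ctrl.get_calibration(c);T=np.array(k['world_to_cam']);q=np.atleast_2d(P)@T[:3,:3].T+T[:3,3]
    return np.c_[k['fx']*q[:,0]/q[:,2]+k['cx'],k['fy']*q[:,1]/q[:,2]+k['cy']]
def atz(c,uv,z):
    return least_squares(lambda p:(proj(c,[p[0],p[1],z])[0]-uv),[450,0]).x
def uz(p,f,o): return (np.array(p,float)+.5)/f-.5+np.array(o)
def S2W(s,P):
    P=np.atleast_2d(P);c,n=np.cos(s[2]),np.sin(s[2])
    return np.c_[s[0]+c*P[:,0]-n*P[:,1],s[1]+n*P[:,0]+c*P[:,1],P[:,2]]
E
python3 - <<'E'
from h import *
top=[((208,33),(110,55,12)),((428,107),(110,-55,12)),((186,281),(-15,23,79)),((285,316),(-15,-23,79)),((187,437),(-78,0,45)),((146,423),(-78,20,34)),((228,453),(-78,-20,34))]
side=[((715,260),(-110,-50,34)),((603,395),(-110,50,34)),((435,350),(-46,50,34)),((560,228),(-46,-50,34)),((380,201),(-15,23,70)),((443,146),(-15,-23,70)),((603,472),(-110,55,0)),((578,283),(-78,0,45))]
T=(np.array([uz(a,5.4,(305,190)) for a,_ in top]),np.array([b for _,b in top],float))
D=(np.array([uz(a,7.5,(250,210)) for a,_ in side]),np.array([b for _,b in side],float))
def rt(s):return (proj('top',S2W(s,T[1]))-T[0])
def rs(s):return (proj('side',S2W(s,D[1]))-D[0])
for n,f in(('top',rt),('side',rs),('both',lambda s:np.r_[rt(s),rs(s)])):
    r=least_squares(lambda s:f(s).ravel(),[480,-100,-.3],x_scale=[10,10,.1]);print(n,np.round(r.x,4),np.round(f(r.x),1).tolist())
s=r.x
for p in[(-78,0,46.5),(-15,0,70),(-75,40,42)]:print(p,S2W(s,p)[0].round(1))
print('weight',atz('top',uz((197,191),13,(191,248)),30).round(1),atz('side',uz((193,131),13,(286,320)),30).round(1))
E
```

```text
top [ 5.470841e+02 -1.490794e+02 -3.417000e-01] [[-0.0, -1.4], [0.6, -0.7], [-0.0, 0.2], [-0.1, 0.1], [-0.1, 0.5], [-0.3, 0.7], [-0.0, 0.6]]
side [ 5.446961e+02 -1.477439e+02 -3.271000e-01] [[0.5, -0.5], [0.1, -0.5], [-0.2, 0.1], [-0.6, -1.0], [0.7, 0.7], [0.1, 0.4], [-0.7, 1.5], [0.1, -1.0]]
both [ 5.458198e+02 -1.489436e+02 -3.349000e-01] [[-0.4, -0.9], [0.4, -0.4], [-0.1, 0.8], [-0.1, 0.6], [0.0, 1.1], [-0.2, 1.3], [0.1, 1.1], [0.1, -0.6], [-0.6, -0.7], [-0.8, -0.1], [-0.9, -1.1], [0.3, 0.5], [-0.2, 0.2], [-1.4, 1.4], [-0.4, -1.1]]
(-78, 0, 46.5) [ 472.2 -123.3   46.5]
(-15, 0, 70) [ 531.7 -144.    70. ]
(-75, 40, 42) [488.1 -86.5  42. ]
weight [496.5 203.6] [493.4 204.4]
```

```bash
cat >> h.py <<'E'
def tool():
    s=ctrl.sense();q=s['ee_rot'];return s,R.from_quat([q[1],q[2],q[3],q[0]])
def delta(pos,jawyaw,ref=None):
    """shift(cm) + rotvec to reach TCP pos with tool pointing down, jaw axis (tool z) at jawyaw (mod pi)"""
    s,r=tool();p=s['eef_pos'] if ref is None else ref
    sh=r.inv().apply(np.array(pos)-p)/10
    best=None
    for a in(jawyaw,jawyaw+np.pi):
        z=np.array([np.cos(a),np.sin(a),0]);y=np.array([0,0,-1.]);x=np.cross(y,z)
        rv=(r.inv()*R.from_matrix(np.c_[x,y,z])).as_rotvec()
        if best is None or np.linalg.norm(rv)<np.linalg.norm(best):best=rv
    return sh.round(2),best.round(4)
E
python3 - <<'E'
from h import *
s,r=tool();print(r.as_matrix().round(3),s['time_s'])
print(delta((495,204,120),-.335), delta((495,204,120),-.335+np.pi/2))
E
```

```text
[[-0.973 -0.     0.229]
 [-0.229  0.    -0.973]
 [ 0.    -1.    -0.   ]] 1.0
(array([-52.86,  11.13, -61.04]), array([ 0.   , -1.005,  0.   ])) (array([-52.86,  11.13, -61.04]), array([-0.    ,  0.5658,  0.    ]))
```

```bash
python3 -m inch '[-21,0,-24.4,0,-0.6,0, -21,0,-24.4,0,-0.6,0, -21,0,-24.4,0,-0.6,0, -21,0,-24.4,0,-0.6,0, -21,0,-24.4,0,-0.6,0, -21,0,-24.4,0,-0.6,0, -21,0,-24.4,0,-0.6,0, -21,0,-24.4,0,-0.6,0]' -1
python3 - <<'E'
from h import *
print(delta((495,204,160),-.335))
E
```

```text
time_s: 1.67
eef_pos: [269.3, -222.9, 231.5]
ee_rot: [-0.286, 0.285, -0.647, 0.647]
force: [-0.2, -0.5, -0.0]
grip_width: 0.999
(array([-46.75,   7.15, -12.1 ]), array([-7.000e-04, -4.044e-01, -1.000e-04]))
```

```bash
python3 -m inch '[-30,2,-7.8,0,-0.404,0, -30,2,-7.8,0,-0.404,0, -30,2,-7.8,0,-0.404,0, -30,2,-7.8,0,-0.404,0, -30,2,-7.8,0,-0.404,0, -30,2,-7.8,0,-0.404,0, -30,2,-7.8,0,-0.404,0, -30,2,-7.8,0,-0.404,0]'
python3 - <<'E'
from h import *
print(delta((495,204,130),-.335))
E
```

```text
time_s: 2.33
eef_pos: [414.3, 52.3, 211.1]
ee_rot: [0.41, -0.41, 0.576, -0.576]
force: [0.0, -0.0, 0.4]
grip_width: 0.998
(array([-16.97,   8.12,   2.66]), array([-0.0001,  0.002 , -0.0009]))
```

```bash
python3 -m inch '[-17,8.1,2.65,0,0,0, -17,8.1,2.65,0,0,0, -17,8.1,2.65,0,0,0, -17,8.1,2.65,0,0,0, -17,8.1,2.65,0,0,0, -17,8.1,2.65,0,0,0, -17,8.1,2.65,0,0,0, -17,8.1,2.65,0,0,0]' -0.2
python3 - <<'E'
from h import *
s,r=tool();print(s['joints'].round(2),s['eef_pos'].round(1),r.as_matrix().round(3)[:,2])
for c in('top','side'):cv2.imwrite(f'pics/{c}1.png',ctrl.capture(c)[:,:,::-1])
b=cv2.imread('pics/side1.png');print(proj('side',s['eef_pos']),proj('top',s['eef_pos']))
cv2.imwrite('pics/z4.png',cv2.resize(b[230:360,240:370],None,fx=4.6,fy=4.6,interpolation=cv2.INTER_CUBIC))
print(delta((495,204,4),-.335))
E
```

```text
time_s: 3.0
eef_pos: [494.4, 199.9, 130.7]
ee_rot: [-0.409, 0.409, -0.577, 0.577]
force: [-0.4, -0.3, -0.5]
grip_width: 0.6
[ 0.16  0.43  1.61 -0.    1.1   0.5 ] [494.4 199.9 130.7] [ 0.944 -0.33   0.   ]
[[298.7493275  288.76738564]] [[198.31068442 259.29155242]]
(array([-0.43, 12.71, -0.12]), array([-0.0011, -0.0021, -0.0005]))
```

View pics/z4.png

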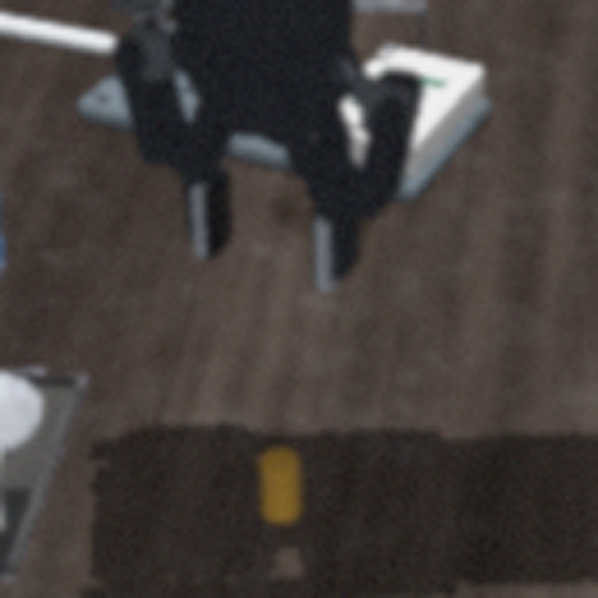

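The side view shows both open fingertips, with their midpoint at about (298,289). That matches the projected TCP (298.7,288.8), so the calibration agrees. Now I'll descend and grip.

```bash
python3 -m inch '[-0.43,3,-0.1,0,0,0, -0.43,6,-0.1,0,0,0, -0.43,9,-0.1,0,0,0, -0.43,11,-0.1,0,0,0, -0.43,12,-0.1,0,0,0, -0.43,12.6,-0.1,0,0,0, -0.43,12.6,-0.1,0,0,0, -0.43,12.6,-0.1,0,0,0]'
python3 - <<'E'
from h import *
s,r=tool();print(s['joints'].round(2),s['eef_pos'].round(1))
b=ctrl.capture('side')[:,:,::-1];cv2.imwrite('pics/z5.png',cv2.resize(b[270:380,240:370],None,fx=4.6,fy=4.6,interpolation=cv2.INTER_CUBIC))
E
```

```text
time_s: 3.77
eef_pos: [495.7, 204.7, 5.5]
ee_rot: [-0.41, 0.409, -0.576, 0.577]
force: [-1.1, 0.4, 0.9]
grip_width: 0.602
[ 0.17  0.62  1.69 -0.    0.83  0.51] [495.7 204.7   5.5]
```

View pics/z5.png

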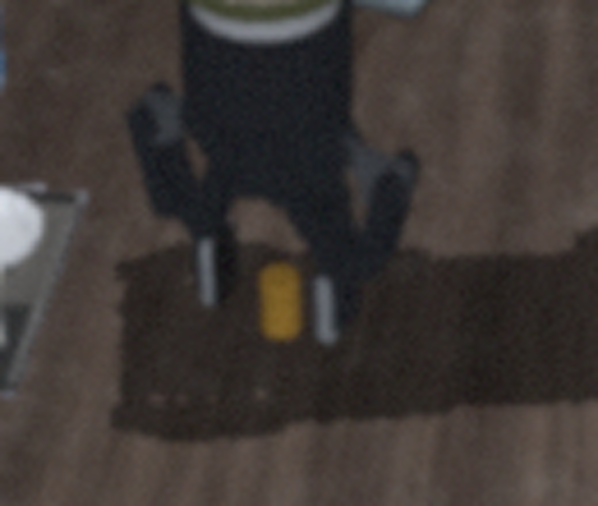

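```bash
python3 -m inch '[0,0,-0.3,0,0,0, 0,0,-0.3,0,0,0]'
python3 -m inch '[0,0,0,0,0,0, 0,0,0,0,0,0, 0,0,0,0,0,0, 0,0,0,0,0,0, 0,0,0,0,0,0, 0,0,0,0,0,0, 0,0,0,0,0,0, 0,0,0,0,0,0]' 1 25
python3 - <<'E'
from h import *
s,r=tool();print(s['joints'].round(2),s['eef_pos'].round(1))
b=ctrl.capture('side')[:,:,::-1];cv2.imwrite('pics/z6.png',cv2.resize(b[270:380,240:370],None,fx=4.6,fy=4.6,interpolation=cv2.INTER_CUBIC))
print(proj('side',s['eef_pos']))
E
```

```text
time_s: 3.98
eef_pos: [492.1, 206.0, 5.1]
ee_rot: [-0.41, 0.409, -0.576, 0.577]
force: [0.6, -0.7, -0.1]
grip_width: 0.599
time_s: 4.65
eef_pos: [492.3, 205.8, 4.5]
ee_rot: [-0.41, 0.409, -0.577, 0.577]
force: [0.3, -0.8, 4.1]
grip_width: 0.197
[0.18 0.62 1.7  0.   0.82 0.51] [492.3 205.8   4.5]
[[301.17541204 339.52970669]]
```

View pics/z6.png

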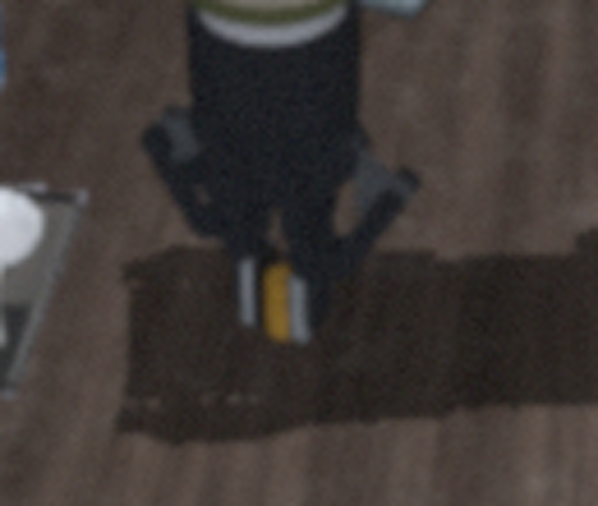

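```bash
python3 - <<'E'
from h import *
s,r=tool();p=s['eef_pos'];d=np.array([345-p[0],1080-p[1]]);d/=np.linalg.norm(d)
print('pred near base',proj('side',[*(p[:2]+9*d),0]),proj('side',[p[0],p[1],15]), 'dy +3', proj('side',[p[0],p[1]+3,15]))
E
python3 -m inch '[0,-1,0,0,0,0, 0,-2.5,0,0,0,0, 0,-5,0,0,0,0, 0,-8,0,0,0,0, 0,-11,0,0,0,0, 0,-13.5,0,0,0,0, 0,-15,0,0,0,0, 0,-15.5,0,0,0,0]'
python3 - <<'E'
from h import *
s,r=tool();print(s['force'],s['grip_width'])
b=ctrl.capture('side')[:,:,::-1];cv2.imwrite('pics/z7.png',cv2.resize(b[210:340,240:370],None,fx=4.6,fy=4.6,interpolation=cv2.INTER_CUBIC))
print(delta((472.2,-123.3,160),-.335))
E
```

```text
pred near base [[301.35014471 343.96498901]] [[301.03814237 335.65469193]] dy +3 [[300.83593002 336.56971877]]
time_s: 5.37
eef_pos: [492.8, 205.9, 162.2]
ee_rot: [-0.411, 0.408, -0.576, 0.577]
force: [-0.2, -0.0, -0.5]
grip_width: 0.194
[-0.22270697 -0.03275636 -0.48912584] 0.19395123555970095
(array([31.75,  0.12,  8.93]), array([-0.0027, -0.0009, -0.0015]))
```

View pics/z7.png

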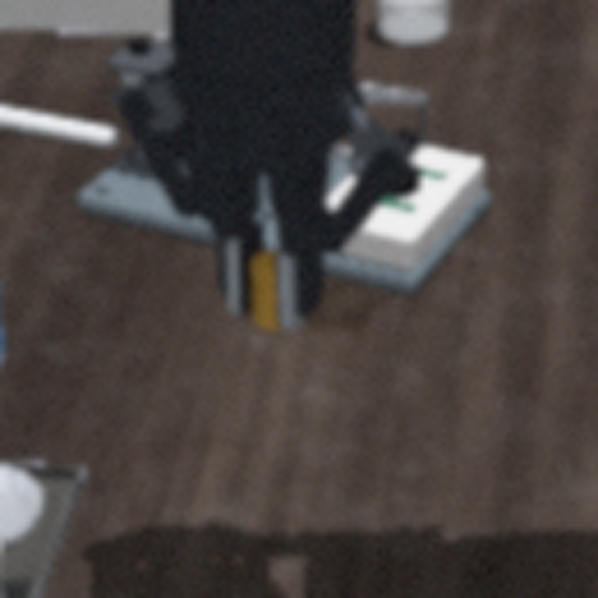

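Lifted: the weight is still upright between the pads at around (265,290) in the zoom. Moving over the dome.

```bash
python3 -m inch '[1.5,0,0.4,0,0,0, 4,0,1.1,0,0,0, 7,0,2,0,0,0, 10.5,0,3,0,0,0, 14,0,4,0,0,0, 17.5,0,5,0,0,0, 21,0,6,0,0,0, 24,0,6.7,0,0,0]'
python3 - <<'E'
from h import *
print(delta((470.3,-122.3,110),-.335))
E
```

```text
time_s: 6.08
eef_pos: [475.2, -44.9, 158.1]
ee_rot: [0.409, -0.41, 0.577, -0.576]
force: [0.7, -0.4, -0.9]
grip_width: 0.195
(array([7.47, 4.81, 2.1 ]), array([ 0.0023, -0.0017,  0.0002]))
```

```bash
python3 -m inch '[0,0,0,0,0,0, 0,0,0,0,0,0, 0,0,0,0,0,0]'
python3 - <<'E'
from h import *
print(delta((470.3,-122.3,110),-.335))
E
```

```text
time_s: 6.33
eef_pos: [475.8, -42.4, 158.5]
ee_rot: [0.409, -0.41, 0.577, -0.576]
force: [-0.4, 0.6, -0.5]
grip_width: 0.193
(array([7.73, 4.84, 2.13]), array([ 0.0019, -0.0012, -0.0003]))
```

```bash
python3 -m inch '[2,0,0.6,0,0,0, 5,1,1.4,0,0,0, 7,2,2,0,0,0, 7.7,3.5,2.13,0,0,0, 7.7,4.8,2.13,0,0,0, 7.7,4.8,2.13,0,0,0, 7.7,4.8,2.13,0,0,0, 7.7,4.8,2.13,0,0,0]'
python3 - <<'E'
from h import *
s,r=tool();p=s['eef_pos'];print(p,s['grip_width'])
b=ctrl.capture('side')[:,:,::-1];cv2.imwrite('pics/side8.png',b)
cv2.imwrite('pics/z8.png',cv2.resize(b[180:280,260:360],None,fx=5.9,fy=5.9,interpolation=cv2.INTER_CUBIC))
print(proj('side',[p-[0,0,4.8],[470.3,-122.3,46.5]]),delta((470.3,-122.3,62),-.335))
E
```

```text
time_s: 7.0
eef_pos: [471.4, -121.8, 111.9]
ee_rot: [-0.41, 0.41, -0.576, 0.576]
force: [-0.6, 0.7, -0.3]
grip_width: 0.191
[ 471.38217379 -121.82901446  111.88973704] 0.19078496048516383
[[326.32994784 225.40605184]
 [326.89973507 245.89429411]] (array([ 0.07,  5.01, -0.1 ]), array([-0.0012,  0.0004,  0.0001]))
```

View pics/z8.png

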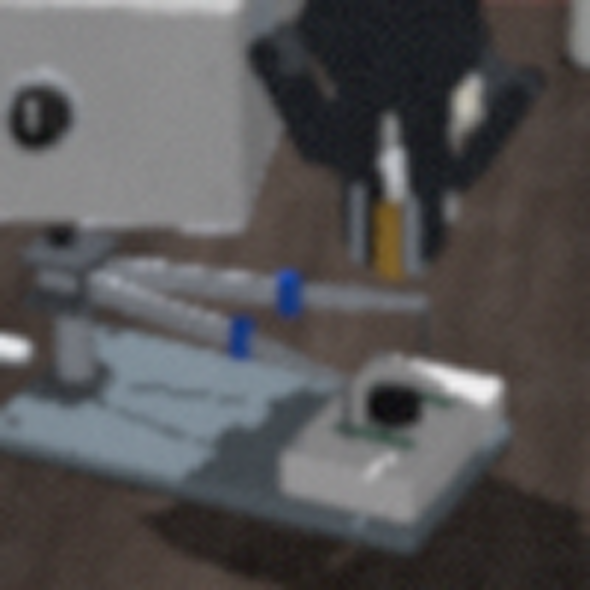

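```bash
python3 - <<'E'
from h import *
b=cv2.imread('pics/side8.png')
cv2.imwrite('pics/z9.png',cv2.resize(b[215:262,300:352],None,fx=12,fy=12,interpolation=cv2.INTER_CUBIC))
a=np.linspace(0,2*np.pi,200)
def rng(c,r,z):
    q=proj('side',np.c_[c[0]+r*np.cos(a),c[1]+r*np.sin(a),0*a+z]);q=(q-[300,215]+.5)*12-.5;return q.min(0).round(0),q.max(0).round(0)
d=(470.3,-122.3)
print('rim',rng(d,13,43.7),'foot of dome',rng(d,13,34),'mid',rng(d,6,46.2))
print('weight foot',rng((471.4,-121.8),9,107.1),'top',rng((471.4,-121.8),9,137))
E
```

```text
rim (array([269., 358.]), array([388., 418.])) foot of dome (array([269., 396.]), array([388., 456.])) mid (array([301., 364.]), array([356., 391.]))
weight foot (array([279., 111.]), array([364., 150.])) top (array([278., -15.]), array([363.,  24.]))
```

View pics/z9.png

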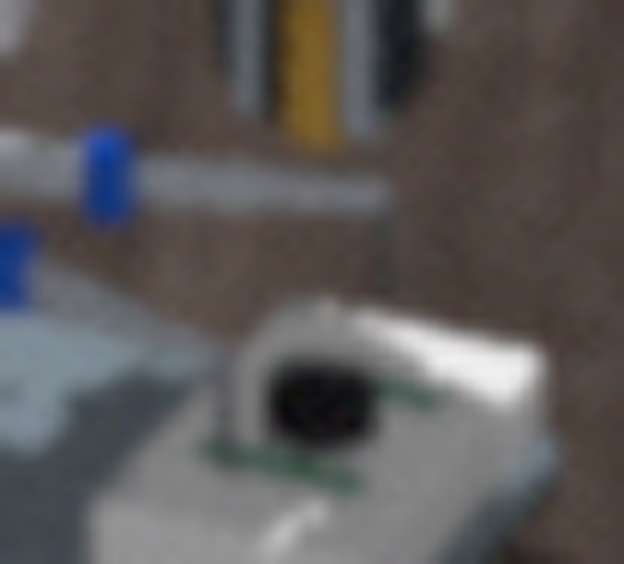

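```bash
python3 -m inch '[0.05,1,-0.06,0,0,0, 0.05,2.5,-0.06,0,0,0, 0.05,4,-0.06,0,0,0, 0.05,5,-0.06,0,0,0, 0.05,5.4,-0.06,0,0,0, 0.05,5.6,-0.06,0,0,0, 0.05,5.6,-0.06,0,0,0, 0.05,5.6,-0.06,0,0,0]'
python3 - <<'E'
from h import *
s,r=tool();p=s['eef_pos'];print(p,s['force'],s['grip_width'],delta((470.6,-122.6,51.8),-.335))
b=ctrl.capture('side')[:,:,::-1];cv2.imwrite('pics/side10.png',b)
cv2.imwrite('pics/z10.png',cv2.resize(b[215:262,300:352],None,fx=12,fy=12,interpolation=cv2.INTER_CUBIC))
E
```

```text
time_s: 7.72
eef_pos: [470.6, -123.0, 56.0]
ee_rot: [-0.41, 0.409, -0.576, 0.577]
force: [0.1, -0.2, -0.5]
grip_width: 0.196
[ 470.61413115 -123.02717304   55.96294319] [ 0.06837833 -0.18540354 -0.49364797] 0.19563025184987845 (array([-0.04,  0.42, -0.02]), array([-0.0012, -0.0009,  0.0002]))
```

View pics/z10.png

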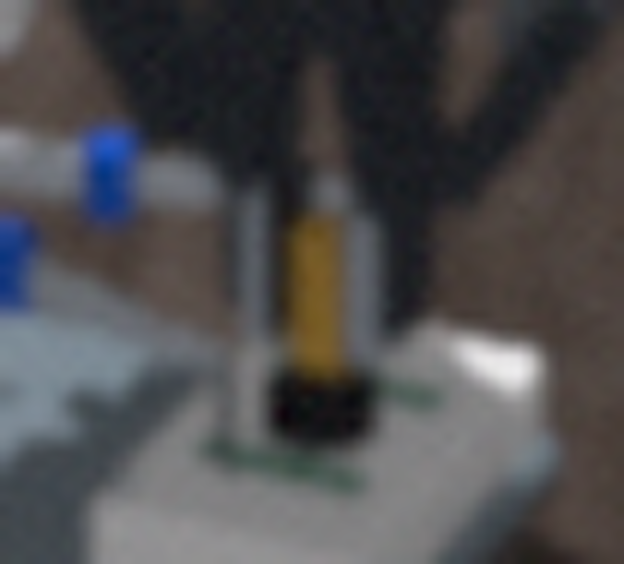

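```bash
python3 -m inch '[-0.02,0.1,0.04,0,0,0, -0.02,0.2,0.04,0,0,0, -0.02,0.3,0.04,0,0,0, -0.02,0.38,0.04,0,0,0, -0.02,0.38,0.04,0,0,0, -0.02,0.38,0.04,0,0,0]'

```

```text
time_s: 8.27
eef_pos: [470.6, -122.9, 51.5]
ee_rot: [0.409, -0.409, 0.577, -0.577]
force: [0.5, -0.1, -1.6]
grip_width: 0.192
```

```bash
python3 -m inch '[0,0.05,0,0,0,0, 0,0.05,0,0,0,0, 0,0.05,0,0,0,0]'
python3 - <<'E'
from h import *
print(np.mean([ctrl.sense()['force'] for _ in range(3)],0))
E
python3 -m inch '[0,0.05,0,0,0,0, 0,0.05,0,0,0,0, 0,0.05,0,0,0,0]'
```

```text
time_s: 8.52
eef_pos: [470.6, -122.9, 51.0]
ee_rot: [0.409, -0.409, 0.577, -0.577]
force: [0.1, -0.1, -0.2]
grip_width: 0.191
[ 0.05694479 -0.1405818  -0.23120045]
time_s: 8.77
eef_pos: [470.7, -122.9, 50.7]
ee_rot: [-0.409, 0.409, -0.576, 0.577]
force: [-0.5, -0.4, 2.4]
grip_width: 0.191
```

```bash
python3 -m inch '[0,0,0,0,0,0]'; python3 -m inch '[0,0.03,0,0,0,0, 0,0.03,0,0,0,0]'; python3 -m inch '[0,0,0,0,0,0]'
```

```text
time_s: 8.85
eef_pos: [470.7, -122.9, 50.7]
ee_rot: [-0.409, 0.409, -0.576, 0.577]
force: [-0.6, 0.2, 3.1]
grip_width: 0.197
time_s: 9.02
eef_pos: [470.7, -122.9, 50.5]
ee_rot: [-0.409, 0.409, -0.576, 0.577]
force: [-1.2, 1.4, 6.4]
grip_width: 0.192
time_s: 9.1
eef_pos: [470.7, -122.9, 50.6]
ee_rot: [-0.409, 0.409, -0.576, 0.577]
force: [-2.7, 0.6, 7.2]
grip_width: 0.197
```

```bash
python3 -m inch '[0,-0.04,0,0,0,0, 0,-0.04,0,0,0,0, 0,-0.04,0,0,0,0]'
python3 -m inch '[0,0,0,0,0,0, 0,0,0,0,0,0]' 0.56
python3 -m inch '[0,0,0,0,0,0, 0,0,0,0,0,0]' 0.5
python3 -m inch '[0,0,0,0,0,0, 0,0,0,0,0,0, 0,0,0,0,0,0]' 0.3
python3 - <<'E'
from h import *
b=ctrl.capture('side')[:,:,::-1];cv2.imwrite('pics/side11.png',b)
cv2.imwrite('pics/z11.png',cv2.resize(b[215:262,300:352],None,fx=12,fy=12,interpolation=cv2.INTER_CUBIC))
E
```

```text
time_s: 9.35
eef_pos: [470.7, -122.9, 50.7]
ee_rot: [-0.409, 0.409, -0.577, 0.577]
force: [-1.2, -0.3, 3.4]
grip_width: 0.195
time_s: 9.52
eef_pos: [470.6, -122.8, 50.4]
ee_rot: [0.409, -0.409, 0.577, -0.576]
force: [0.0, 0.3, 0.5]
grip_width: 0.222
time_s: 9.68
eef_pos: [470.6, -122.8, 50.5]
ee_rot: [0.409, -0.409, 0.577, -0.577]
force: [0.5, 0.0, -0.7]
grip_width: 0.247
time_s: 9.93
eef_pos: [470.6, -122.9, 50.6]
ee_rot: [0.409, -0.409, 0.577, -0.577]
force: [-0.4, 0.2, -0.5]
grip_width: 0.354
```

View pics/z11.png

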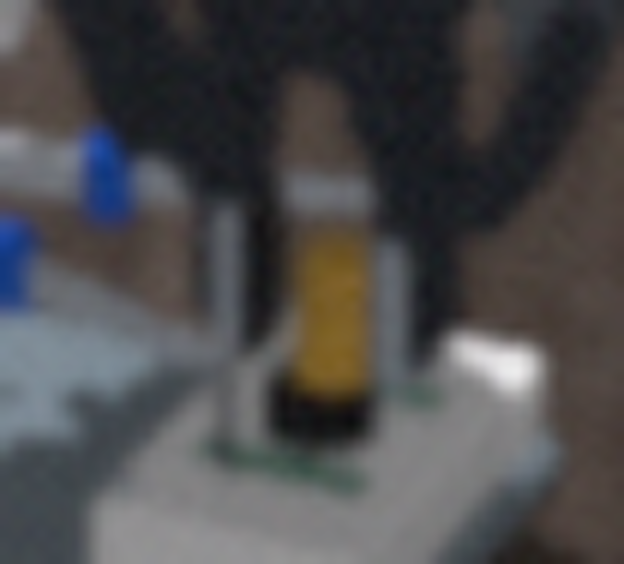

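The weight stands free on the dome with only a slight lean. I'll open further, let it settle and rise.

```bash
python3 -m inch '[0,0,0,0,0,0, 0,0,0,0,0,0, 0,0,0,0,0,0, 0,0,0,0,0,0, 0,0,0,0,0,0, 0,0,0,0,0,0, 0,0,0,0,0,0, 0,0,0,0,0,0]' 0.1
python3 - <<'E'
from h import *
b=ctrl.capture('side')[:,:,::-1]
cv2.imwrite('pics/z12.png',cv2.resize(b[215:262,300:352],None,fx=12,fy=12,interpolation=cv2.INTER_CUBIC))
E
python3 -m inch '[0,-1,0,0,0,0, 0,-2,0,0,0,0, 0,-4,0,0,0,0, 0,-6.5,0,0,0,0, 0,-8.5,0,0,0,0, 0,-10,0,0,0,0, 0,-10,0,0,0,0, 0,-10,0,0,0,0]'
python3 - <<'E'
from h import *
b=ctrl.capture('side')[:,:,::-1];cv2.imwrite('pics/side13.png',b)
cv2.imwrite('pics/z13.png',cv2.resize(b[215:262,300:352],None,fx=12,fy=12,interpolation=cv2.INTER_CUBIC))
print(ctrl.sense()['joints'].round(2))
E
```

```text
time_s: 10.65
eef_pos: [470.7, -122.8, 50.6]
ee_rot: [0.409, -0.409, 0.577, -0.577]
force: [0.1, -0.3, -0.6]
grip_width: 0.449
time_s: 11.37
eef_pos: [470.9, -123.0, 151.6]
ee_rot: [-0.41, 0.409, -0.576, 0.577]
force: [-0.8, 0.4, -0.0]
grip_width: 0.451
[-0.5   0.31  1.72  0.    1.11 -0.16]
```

View pics/z12.png

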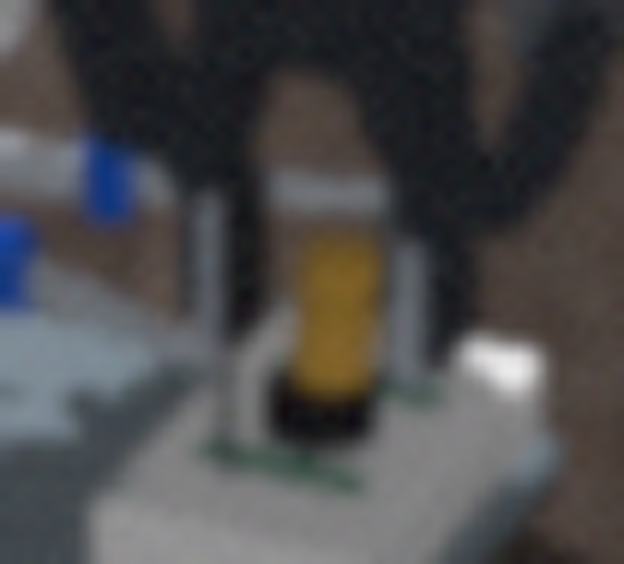

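View pics/z13.png

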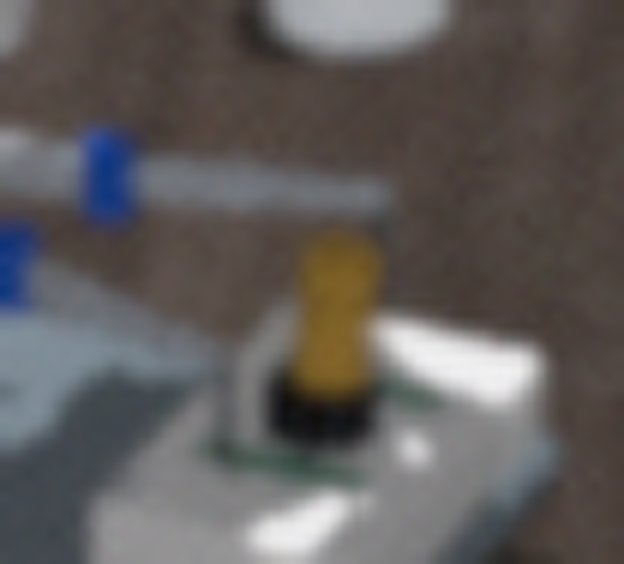

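The weight stands by itself on the dome, leaning about 0.08 rad. Its foot is at about (332,390) in the zoom and its top at (341,240). Next I turn the hand and go over the pads.

```bash
python3 - <<'E'
from h import *
print(delta((531.3,-143.6,150),-.335))
E
python3 -m inch '[0,0,1,0,0.12,0, 0,0,3,0,0.24,0, 0,0,5,0,0.36,0, 0,0,6,0,0.48,0, 0,0,6.3,0,0.6,0, 0,0,6.3,0,0.72,0, 0,0,6.3,0,0.84,0, 0,0,6.3,0,0.9,0]' -1
python3 - <<'E'
from h import *
print(delta((531.3,-143.6,150),-.335-np.pi/2))
E
```

```text
(array([-0.03,  0.07,  6.43]), array([-0.0002, -0.0009, -0.    ]))
time_s: 12.08
eef_pos: [529.7, -143.4, 149.3]
ee_rot: [0.115, -0.116, 0.698, -0.697]
force: [0.5, -0.8, -0.3]
grip_width: 1.0
(array([-0.15, -0.07,  0.07]), array([0.0011, 0.6636, 0.0022]))
```

```bash
python3 -m inch '[-0.15,0,0.07,0,0.11,0, -0.15,0,0.07,0,0.22,0, -0.15,0,0.07,0,0.33,0, -0.15,0,0.07,0,0.44,0, -0.15,0,0.07,0,0.55,0, -0.15,0,0.07,0,0.664,0, -0.15,0,0.07,0,0.664,0, -0.15,0,0.07,0,0.664,0]'
python3 - <<'E'
from h import *
s,r=tool();print(delta((531.3,-143.6,80),-.335-np.pi/2),r.as_matrix().round(3))
for c in('top','side'):cv2.imwrite(f'pics/{c}14.png',ctrl.capture(c)[:,:,::-1])
b=cv2.imread('pics/side14.png')
cv2.imwrite('pics/z14.png',cv2.resize(b[170:270,255:355],None,fx=5.9,fy=5.9,interpolation=cv2.INTER_CUBIC))
E
```

```text
time_s: 12.75
eef_pos: [531.4, -143.7, 149.8]
ee_rot: [-0.115, 0.114, 0.698, -0.698]
force: [-0.5, 0.1, -0.6]
grip_width: 1.001
(array([0.01, 6.98, 0.  ]), array([0.0002, 0.0091, 0.0015])) [[-0.947 -0.001 -0.32 ]
 [ 0.32   0.001 -0.947]
 [ 0.002 -1.    -0.   ]]
```

View pics/z14.png

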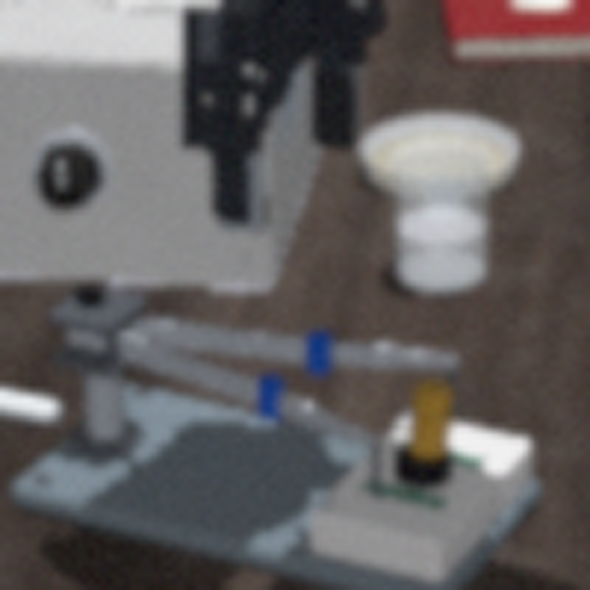

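```bash
python3 -m inch '[0,2,0,0,0,0, 0,4,0,0,0,0, 0,6,0,0,0,0, 0,7,0,0,0,0, 0,7,0,0,0,0, 0,7,0,0,0,0]'
python3 - <<'E'
from h import *
s,r=tool();print(s['eef_pos'],delta((531.3,-143.6,49),-.335-np.pi/2))
b=ctrl.capture('side')[:,:,::-1];a=ctrl.capture('top')[:,:,::-1];cv2.imwrite('pics/top15.png',a)
cv2.imwrite('pics/z15.png',cv2.resize(b[190:260,265:345],None,fx=8,fy=8,interpolation=cv2.INTER_CUBIC))
q=proj('side',np.r_[S2W((471.8+78*np.cos(.335),-122.9-78*np.sin(.335),-.335),[[-15,23,70],[-15,-23,70]]),[s['eef_pos']]]);print((q-[265,190]+.5)*8)
E
```

```text
time_s: 13.35
eef_pos: [531.9, -143.9, 80.9]
ee_rot: [-0.116, 0.116, 0.698, -0.698]
force: [0.2, -0.9, 0.3]
grip_width: 0.999
[ 531.89997896 -143.86748885   80.86569824] (array([ 0.06,  3.19, -0.01]), array([0.    , 0.0067, 0.0001]))
[[288.81465343 379.5626756 ]
 [352.2849813  318.56382796]
 [318.37921646 319.15883803]]
```

View pics/z15.png

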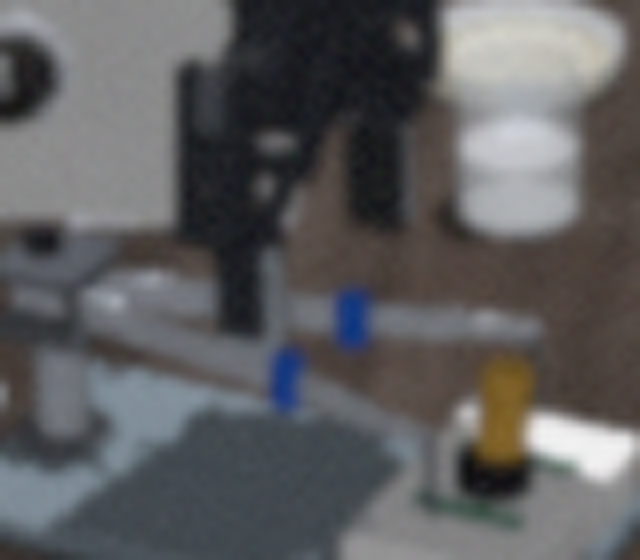

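Pads are seen at (286,380) and (353,318) in the zoom, against (289,380) and (352,319) predicted. The fingers straddle them, so I'm going down.

```bash
python3 -m inch '[0,0.8,0,0,0,0, 0,1.6,0,0,0,0, 0,2.4,0,0,0,0, 0,3,0,0,0,0, 0,3.2,0,0,0,0, 0,3.2,0,0,0,0, 0,3.2,0,0,0,0]'
python3 - <<'E'
from h import *
s,r=tool();print(s['eef_pos'],delta((531.3,-143.6,49),-.335-np.pi/2))
b=ctrl.capture('side')[:,:,::-1]
cv2.imwrite('pics/z16.png',cv2.resize(b[190:260,265:345],None,fx=8,fy=8,interpolation=cv2.INTER_CUBIC))
E
```

```text
time_s: 14.03
eef_pos: [531.8, -143.8, 48.6]
ee_rot: [-0.116, 0.116, 0.698, -0.698]
force: [0.0, 0.2, 0.5]
grip_width: 0.999
[ 531.82860333 -143.82740538   48.57569523] (array([ 0.06, -0.04, -0.  ]), array([0.    , 0.0058, 0.0001]))
```

View pics/z16.png

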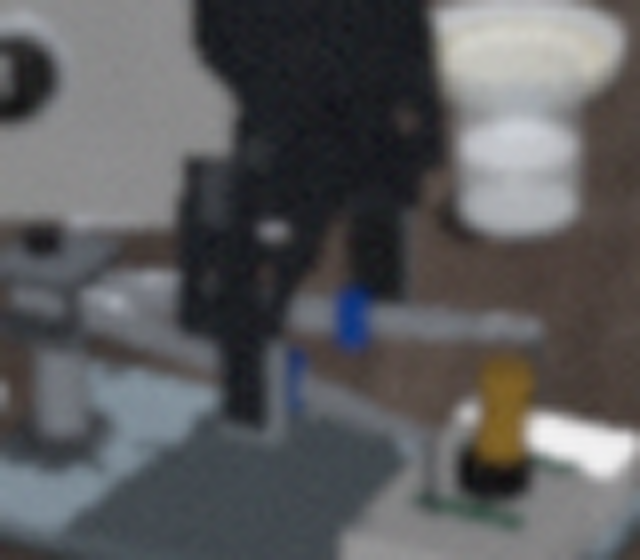

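```bash
cat > f.py <<'E'
from h import *
s,r=tool();print('tool force',r.inv().apply(s['force']).round(2),'w',round(s['grip_width'],3),s['time_s'])
E
H='[0,0,0,0,0,0, 0,0,0,0,0,0, 0,0,0,0,0,0, 0,0,0,0,0,0]'
python3 -m inch '[0,0,0,0,0,0, 0,0,0,0,0,0, 0,0,0,0,0,0, 0,0,0,0,0,0]' -0.4 20|tail -2;python3 f.py
python3 -m inch '[0,0,0,0,0,0, 0,0,0,0,0,0, 0,0,0,0,0,0]' -0.3|tail -2;python3 f.py
python3 -m inch '[0,0,0,0,0,0, 0,0,0,0,0,0, 0,0,0,0,0,0]' -0.2|tail -2;python3 f.py
python3 -m inch '[0,0,0,0,0,0]' |tail -2;python3 f.py
python3 -m inch '[0,0,0,0,0,0]' |tail -2;python3 f.py
python3 - <<'E'
from h import *
b=ctrl.capture('side')[:,:,::-1]
cv2.imwrite('pics/z17.png',cv2.resize(b[190:260,265:345],None,fx=8,fy=8,interpolation=cv2.INTER_CUBIC))
E
```

```text
force: [0.4, 0.1, 1.9]
grip_width: 0.701
tool force [-0.36 -1.87 -0.22] w 0.701 14.4167
force: [-1.9, -1.0, 3.2]
grip_width: 0.652
tool force [ 1.44 -3.18  1.52] w 0.652 14.6667
force: [-1.5, -0.4, 4.2]
grip_width: 0.6
tool force [ 1.3  -4.19  0.84] w 0.6 14.9167
force: [-1.7, 0.5, 4.1]
grip_width: 0.599
tool force [ 1.81 -4.15  0.1 ] w 0.599 15.0
force: [-1.6, -0.3, 4.1]
grip_width: 0.603
tool force [ 1.43 -4.08  0.85] w 0.603 15.0833
```

View pics/z17.png

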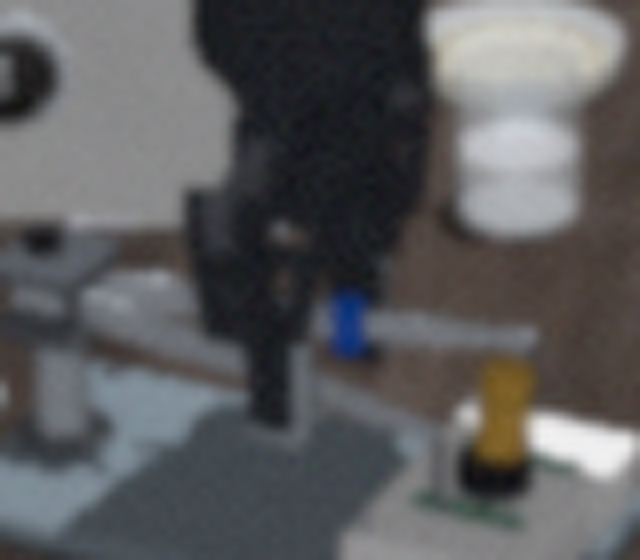

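```bash

python3 -m inch '[0,-0.1,0,0,0,0, 0,-0.1,0,0,0,0, 0,-0.1,0,0,0,0]' -0.1|tail -2;python3 f.py
python3 -m inch '[0,-0.1,0,0,0,0, 0,-0.1,0,0,0,0, 0,-0.1,0,0,0,0]' 0.0|tail -2;python3 f.py
python3 -m inch '[0,-0.07,0,0,0,0, 0,-0.07,0,0,0,0, 0,-0.07,0,0,0,0]' 0.07|tail -2;python3 f.py
python3 -m inch '[0,-0.07,0,0,0,0, 0,-0.07,0,0,0,0, 0,-0.07,0,0,0,0]' 0.14|tail -2;python3 f.py
python3 -m inch '[0,0,0,0,0,0, 0,0,0,0,0,0]'|tail -2;python3 f.py
python3 - <<'E'
from h import *
s,r=tool();print(s['eef_pos'])
b=ctrl.capture('side')[:,:,::-1];a=ctrl.capture('top')[:,:,::-1];cv2.imwrite('pics/side18.png',b)
cv2.imwrite('pics/z18.png',cv2.hconcat([cv2.resize(b[215:262,300:352],(500,452),interpolation=cv2.INTER_CUBIC),cv2.resize(a[245:295,310:344],(307,452),interpolation=cv2.INTER_CUBIC)]))
E
```

```text
force: [-1.9, -0.1, -0.1]
grip_width: 0.551
tool force [1.73 0.09 0.72] w 0.551 15.3833
force: [-2.4, -0.1, -3.0]
grip_width: 0.502
tool force [2.27 3.03 0.86] w 0.502 15.6333
force: [-4.3, 0.9, -5.9]
grip_width: 0.473
tool force [4.32 5.96 0.58] w 0.473 15.8833
force: [-5.6, 2.2, -6.8]
grip_width: 0.431
tool force [ 6.03  6.84 -0.26] w 0.431 16.1333
force: [-5.5, 0.2, -6.4]
grip_width: 0.431
tool force [5.23 6.39 1.62] w 0.431 16.3
[ 531.12652357 -143.49152324   51.46647356]
```

View pics/z18.png

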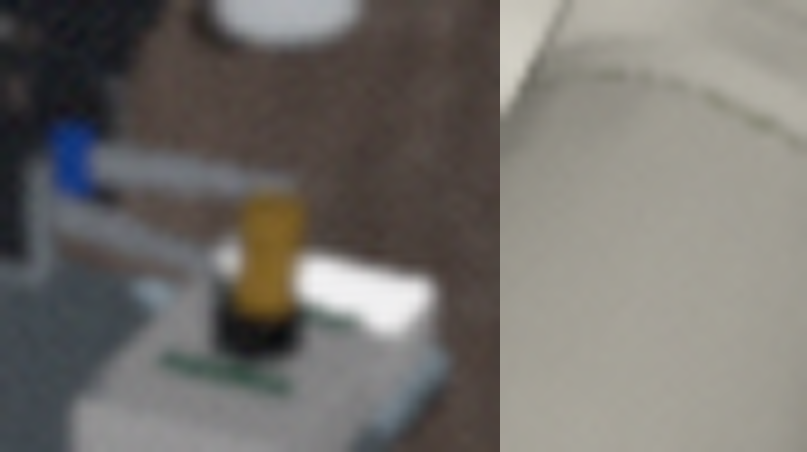

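```bash

python3 -m inch '[0.1,0.1,0,0,0,0, 0.1,0.1,0,0,0,0, 0.1,0.1,0,0,0,0]'|tail -2;python3 f.py
cat > v.py <<'E'
import sys
from h import *
b=ctrl.capture('side')[:,:,::-1];cv2.imwrite(f'pics/side_{sys.argv[1]}.png',b)
o=(305,225)
cv2.imwrite(f'pics/{sys.argv[1]}.png',cv2.resize(b[225:257,305:345],None,fx=18,fy=18,interpolation=cv2.INTER_CUBIC))
st=(471.8+78*np.cos(.335),-122.9-78*np.sin(.335),-.335)
for n,y in(('L',[16,20,24,28]),('R',[-16,-20,-24,-28])):
    for yy in y:
        q=(proj('side',S2W(st,[[-75-(40-abs(yy))*.1,yy,42],[-75-(40-abs(yy))*.1,yy,68]]))-o+.5)*18
        print(n,yy,q.round(0).tolist())
E
python3 v.py v19
```

```text
force: [-3.2, 1.1, -2.9]
grip_width: 0.428
tool force [ 3.36  2.86 -0.06] w 0.428 16.65
L 16 [[343.0, 459.0], [341.0, 302.0]]
L 20 [[328.0, 472.0], [327.0, 314.0]]
L 24 [[314.0, 484.0], [312.0, 326.0]]
L 28 [[299.0, 496.0], [297.0, 338.0]]
R -16 [[436.0, 359.0], [435.0, 203.0]]
R -20 [[445.0, 346.0], [444.0, 191.0]]
R -24 [[454.0, 333.0], [453.0, 178.0]]
R -28 [[463.0, 320.0], [462.0, 166.0]]
```

View pics/v19.png

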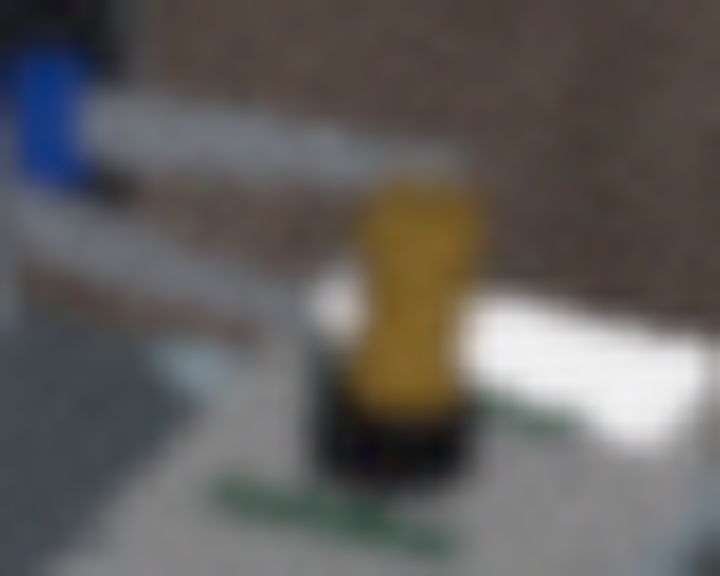

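```bash

python3 -m inch '[0.08,0.06,0,0,0,0, 0.08,0.06,0,0,0,0, 0.08,0.06,0,0,0,0, 0.08,0.06,0,0,0,0]' 0.24|tail -4;python3 f.py
python3 -m inch '[0,0,0,0,0,0, 0,0,0,0,0,0]'|tail -2;python3 f.py
python3 v.py v20 >/dev/null
```

```text
eef_pos: [530.9, -143.6, 51.5]
ee_rot: [0.115, -0.117, -0.697, 0.698]
force: [-3.2, -0.5, 6.6]
grip_width: 0.385
tool force [ 2.87 -6.63  1.52] w 0.385 17.0333
force: [-2.6, 1.1, 6.1]
grip_width: 0.381
tool force [ 2.8  -6.09 -0.19] w 0.381 17.2
```

View pics/v20.png

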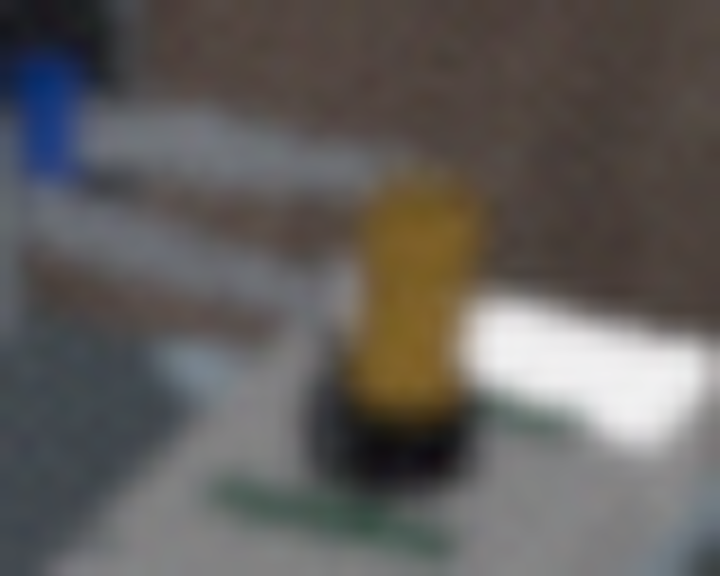

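```bash
python3 - <<'E'
from h import *
o=(305,225);st=(471.8+78*np.cos(.335),-122.9-78*np.sin(.335),-.335)
b=cv2.imread('pics/side_v20.png')
for sg in(1,-1):
    for th in(.08,.106,.132,.158):
        rot=-sg*th*-1
        def blade(p):  # p relaxed, rotate about hinge inward
            h=np.array([75,6*sg]);d=np.array(p[:2])-h;a=sg*th
            c,s=np.cos(a),np.sin(a);return [h[0]+c*d[0]-s*d[1],h[1]+s*d[0]+c*d[1],p[2]]
        pad=blade((-15,23*sg,70));tip=blade((-75,40*sg,42))
        f=lambda p:((proj('side',S2W(st,[p]))[0]-o+.5)*18).round(0).tolist()
        print(sg,th,'tip',np.round(tip,1).tolist(),f(tip),'pad',f(pad),'corner',f([tip[0],tip[1],70]))
x=b[225:257,305:345].astype(int)
m=np.argwhere((x[:,:,0]-x[:,:,2]>35));print('blue centroid zoom',((m.mean(0)+.5)*18)[::-1],m.min(0),m.max(0))
w=cv2.resize(b[212:250,285:335],None,fx=16,fy=15,interpolation=cv2.INTER_CUBIC);cv2.imwrite('pics/z21.png',w)
E
```

```text
1 0.08 tip [-77.2, 27.9, 42.0] [306.0, 498.0] pad [-41.0, 203.0] corner [304.0, 327.0]
1 0.106 tip [-77.8, 23.9, 42.0] [321.0, 485.0] pad [-32.0, 197.0] corner [319.0, 316.0]
1 0.132 tip [-78.2, 20.0, 42.0] [336.0, 473.0] pad [-23.0, 190.0] corner [334.0, 304.0]
1 0.158 tip [-78.5, 16.0, 42.0] [350.0, 461.0] pad [-15.0, 182.0] corner [348.0, 291.0]
-1 0.08 tip [-77.2, -27.9, 42.0] [469.0, 322.0] pad [57.0, 109.0] corner [468.0, 155.0]
-1 0.106 tip [-77.8, -23.9, 42.0] [461.0, 335.0] pad [51.0, 117.0] corner [460.0, 168.0]
-1 0.132 tip [-78.2, -20.0, 42.0] [452.0, 347.0] pad [45.0, 124.0] corner [451.0, 180.0]
-1 0.158 tip [-78.5, -16.0, 42.0] [443.0, 360.0] pad [38.0, 131.0] corner [442.0, 193.0]
blue centroid zoom [ 49.96551724 117.        ] [3 0] [9 4]
```

View pics/z21.png

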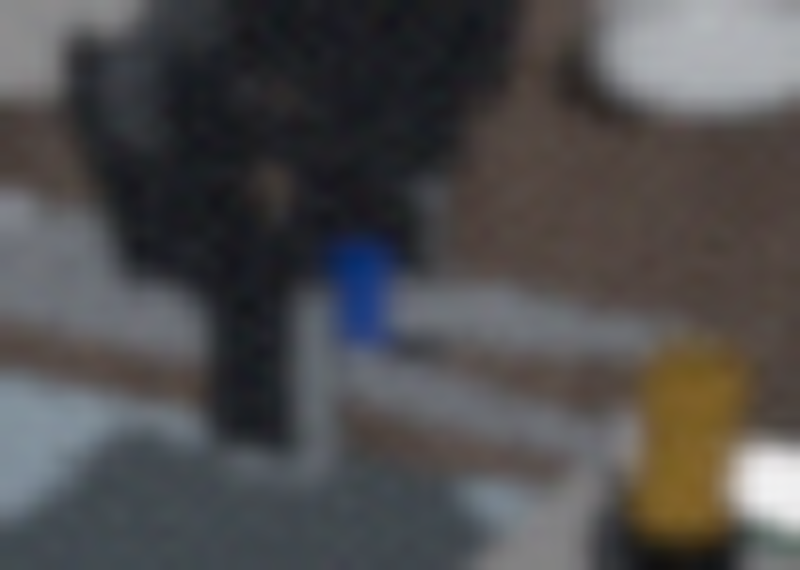

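```bash
python3 - <<'E'
from h import *
def blue(fn):
    b=cv2.imread(fn).astype(float)[215:245,300:320]
    w=np.clip(b[:,:,0]-b[:,:,2]-20,0,None)
    big=cv2.resize(w,None,fx=8,fy=8,interpolation=cv2.INTER_CUBIC);m=np.argwhere(big>30)
    return (m.min(0)/8+[215,300]).round(2),(m.max(0)/8+[215,300]).round(2),(np.array([(w.sum(1)*np.arange(30)).sum(),(w.sum(0)*np.arange(20)).sum()])/w.sum()+[215,300]).round(2)
for f in('side11','side13','side14','side18','side_v19','side_v20'):print(f,blue(f'pics/{f}.png'))
st=(471.8+78*np.cos(.335),-122.9-78*np.sin(.335),-.335)
for th in(0,.08,.1,.12,.14,.16):
    h=np.array([75,-6]);d=np.array([-15,-23])-h;c,s=np.cos(-th),np.sin(-th)
    print(th,proj('side',S2W(st,[[h[0]+c*d[0]-s*d[1],h[1]+s*d[0]+c*d[1],70]])).round(2))
E
```

```text
side11 (array([225.75, 300.  ]), array([241.12, 310.88]), array([232.65, 305.02]))
side13 (array([226., 300.]), array([241.12, 311.  ]), array([232.58, 305.4 ]))
side14 (array([226.38, 300.  ]), array([241.12, 311.  ]), array([232.53, 305.34]))
side18 (array([227.88, 305.38]), array([235.38, 309.62]), array([231.05, 307.08]))
side_v19 (array([227.88, 305.38]), array([235.38, 309.62]), array([231.05, 307.12]))
side_v20 (array([228.12, 305.62]), array([234.88, 309.38]), array([230.91, 307.14]))
0 [[308.54 229.32]]
0.08 [[307.67 230.57]]
0.1 [[307.42 230.89]]
0.12 [[307.16 231.19]]
0.14 [[306.88 231.5 ]]
0.16 [[306.59 231.81]]
```

```bash

python3 -m inch '[0.04,-0.06,-0.02,0,0,0, 0.04,-0.06,-0.02,0,0,0, 0.04,-0.06,-0.02,0,0,0, 0.04,-0.06,-0.02,0,0,0, 0.04,-0.06,-0.02,0,0,0, 0.04,-0.06,-0.02,0,0,0, 0.04,-0.06,-0.02,0,0,0, 0.04,-0.06,-0.02,0,0,0]' ;python3 f.py
python3 -m inch '[0,0,0,0,0,0, 0,0,0,0,0,0, 0,0,0,0,0,0, 0,0,0,0,0,0, 0,0,0,0,0,0, 0,0,0,0,0,0, 0,0,0,0,0,0, 0,0,0,0,0,0]';python3 f.py
python3 v.py v22 >/dev/null; python3 - <<'E'
from h import *
ctrl.capture('side')
for t in('tip_left','tip_right','pad_right','weight_mid'):print(t,[(np.round((np.array(d['uv'])-[305,225]+.5)*18),round(d['score'],2)) for d in ctrl.search_frame(t,'side')][:2])
E
```

```text
time_s: 17.92
eef_pos: [530.8, -143.5, 51.6]
ee_rot: [0.115, -0.117, -0.697, 0.698]
force: [4.5, -2.4, 2.4]
grip_width: 0.382
tool force [-5.   -2.41  0.86] w 0.382 17.9167
time_s: 18.58
eef_pos: [530.8, -143.5, 51.6]
ee_rot: [0.115, -0.117, -0.697, 0.698]
force: [4.5, -2.7, 2.2]
grip_width: 0.378
tool force [-5.15 -2.19  1.07] w 0.378 18.5833
tip_left [(array([391., 459.]), 0.49), (array([-252.,  126.]), 0.43)]
tip_right [(array([ 92., 113.]), 0.41)]
pad_right [(array([ 486., -576.]), 0.64), (array([61., 88.]), 0.54)]
weight_mid []
```

View pics/v22.png

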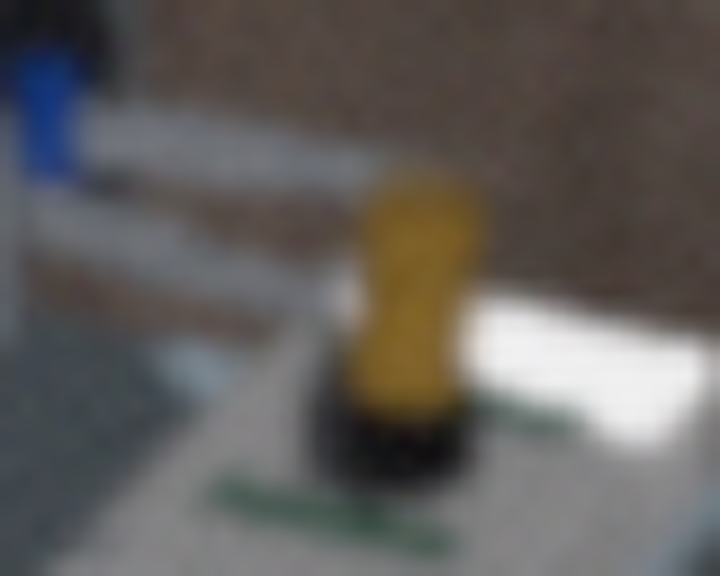

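```bash

python3 -m inch '[-0.03,0,-0.04,0,0,0, -0.03,0,-0.04,0,0,0, -0.03,0,-0.04,0,0,0, -0.03,0,-0.04,0,0,0]' ;python3 f.py
for i in 1 2 3; do python3 -m inch '[0,0,0,0,0,0, 0,0,0,0,0,0]'|tail -1;python3 f.py; done
python3 v.py v23 >/dev/null
```

```text
time_s: 19.22
eef_pos: [531.0, -143.1, 51.6]
ee_rot: [0.115, -0.117, -0.697, 0.698]
force: [4.5, -3.4, 4.6]
grip_width: 0.385
tool force [-5.36 -4.6   1.72] w 0.385 19.2167
grip_width: 0.38
tool force [-5.39 -3.12  0.8 ] w 0.38 19.3833
grip_width: 0.384
tool force [-5.64 -4.3   0.68] w 0.384 19.55
grip_width: 0.38
tool force [-6.34 -3.65  1.3 ] w 0.38 19.7167
```

View pics/v23.png

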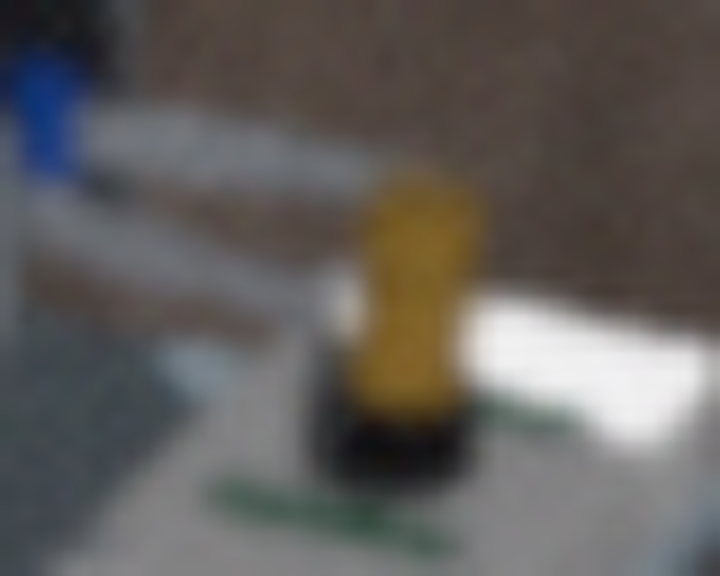

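```bash

python3 -m inch '[0.03,0,0.03,0,0,0, 0.03,0,0.03,0,0,0, 0.03,0,0.03,0,0,0, 0.03,0,0.03,0,0,0, 0.03,0,0.03,0,0,0, 0.03,0,0.03,0,0,0]' ;python3 f.py
python3 v.py v24 >/dev/null
python3 - <<'E'
import cv2
v=cv2.imread('pics/side_v24.png');r=cv2.imread('pics/side13.png')
f=lambda b:cv2.resize(b[222:257,303:340],None,fx=10.5,fy=10.5,interpolation=cv2.INTER_CUBIC)
cv2.imwrite('pics/z24.png',cv2.hconcat([f(r),f(v)]))
E
```

```text
time_s: 20.27
eef_pos: [530.9, -143.4, 51.6]
ee_rot: [0.115, -0.117, -0.697, 0.698]
force: [6.8, -2.7, 2.9]
grip_width: 0.383
tool force [-7.28 -2.85  0.32] w 0.383 20.2667
```

View pics/z24.png

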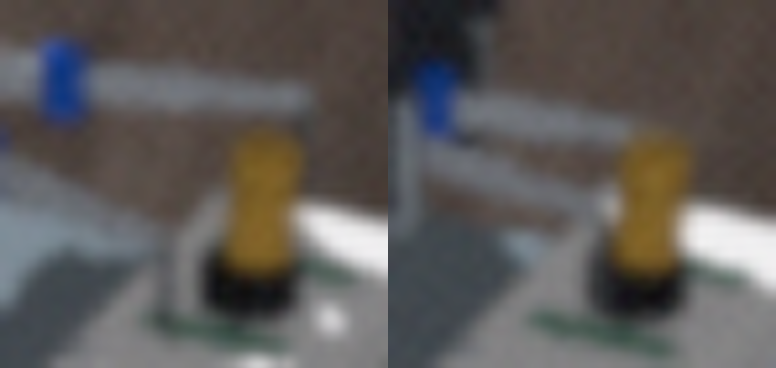

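The left pin has moved in by about 4.5 px, against 4.2 px predicted at mid-stripe. The right blade's line fits mid-stripe too. The weight is upright and the readings are steady, so I'm handing in.

```bash
python3 -c "
from h import *
s=ctrl.sense();print(s['time_s'],s['grip_width'],abs(s['dq']).max())
print(ctrl.finish_job())"
```

```text
20.3167 0.3807787229934897 0.0017281100827629208
the job is handed in; nothing more can be done
None
```

I stood the brass weight on the dome, squeezed the tweezers by their blue pads to about 34 mm over the outsides, and handed in at 20.3 s while still holding them. No verdict came back, so success is unconfirmed.

- **Weight:** in the last picture it stands free on the dome, leaning about 0.08 rad. I saw no contact with the tweezers. I had no direct reading of contact on the weight.
- **Left tip:** two picture estimates put it about 18 mm and 20 to 22 mm from the middle line, so they disagreed by a few millimetres. Both lie within the allowed 16 to 24 mm.
- **Right tip:** it was hidden behind the weight, so I judged it only from its pad and the line of its blade. That gave a blade angle of about 0.12 to 0.135 rad, inside the allowed range but not seen directly.
- **Steadiness:** the gripper opening held at 0.38 and the arm was still.
- **Checks that did not work:** the trained networks gave nothing usable for the tips or the weight at the end. The sideways force was too disturbed by friction on the pads to confirm the squeeze was centred; about 7 N of friction drag along the stand remained.
- **Beaker and dish:** I never moved the arm near them, but I did not measure their positions again at the end.

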